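# Load the analyser's reagent carrier

## Robot

A 7-joint arm with a two-finger parallel gripper is mounted at the origin on the work surface. World frame = base frame: x ahead of the robot, y to its left, z up, the work surface at z = 0. Lengths are in m, angles in rad, forces in N, time in s.
With the tool pointing down it reaches from about 0.4 to 0.9 m from the base axis. Payload 5.5 kg.
Tool frame: the origin (TCP) lies at the very end of the fingers, on their centre line; the grasp point (between the pads) lies 19 mm behind it; z points along the fingers, y is the line along which they close (so a half turn about z gives the same grasp; the last joint's range is limited). The gripper opens to 85 mm and grips with 20 to 120 N. Pads are 22 mm wide; open, the fingers measure 114 mm over their backs; the gripper's body (76 mm by 85 mm) begins 54 mm behind the grasp point. The pads swing forward as they close: fully open they stand 13 mm farther back than shut.
Start: joints at [-0.91, 0.501, -0.427, 1.55, 0.221, 1.138, -0.21], TCP at [0.252, 0.599, 0.231] pointing down, gripper open.
Joint ranges: [-2.88, 2.88], [-0.31, 2.03], [-1.54, 1.56], [0.2, 2.42], [-1.41, 4.55], [0.19, 2.02], [-2.57, 2.57]. Speed limits (rad/s): [2.57, 2.57, 3.14, 3.14, 3.14, 3.14, 3.14].

## Interface

Orientations are given as [roll, pitch, yaw] about the fixed x, y, z axes, in that order (R = Rz(yaw) Ry(pitch) Rx(roll)).
In Python, from plant import ctrl gives the robot as it stands.
- The arm moves only by the shell command python3 -m crank 'ROWS'. ROWS is JSON, a list of rows, each a list of 3 entries, a list of its own where there are three numbers: the shift along the tool's x, y, z in cm, then the turn, a rotation vector about the tool's x, y, z in rad, then the opening, from 0 (shut) to 1 (fully open). In form: [[[dx, dy, dz], [wx, wy, wz], jaw], ...]. A call has 1 to 8 rows; each row shifts and turns the commanded pose from where the row before left it, along the tool's axes as they then stand; what a row does not reach is not made up. A row lasts 1/10 s, in which the tool goes at most 50 mm and 8.59 degrees, less where a joint would pass 70% of its speed; a pose out of reach is approached as far as the arm can. A call with a gripper value outside its range is refused whole. The fingers move at their own pace and stop on an object; the grip force is fixed at half the most. Time passes only in rows, so rows that do not move let the fingers close. It gives the time, the measured TCP pose, the force, the opening and the grip force at its end, in the units of the state.
- ctrl.get_state(): the state, without advancing time (a new reading comes with each control period).
- ctrl.grab_frame(name): name is "scene" or "top" or "wrist"; returns a dict with "color" (384x512x3 uint8, red, green, blue), "K" (3x3 intrinsics, pixels), "camera_from_world" (4x4, takes a point from world to camera coordinates). Camera axes: x right, y up, looking along -z (the intrinsics and any distortion apply to the point x, -y, -z); pixel columns grow to the right and rows downward; lengths in m; the calibration is good to about 2 mm. A picture is of the moment at which its call begins. There is no depth.
- ctrl.job_done(): hands the job in; it is judged then, once.
The state is a dict: "clock": time; "joint_positions": joint angles; "joint_velocities": joint speeds; "joint_efforts": joint torques, N m; "tcp_pos": TCP position; "orientation": TCP orientation; "wrist_force": force on the tool from outside, world axes, zero at the start; "torque": the same for the moment, N m; "width": finger opening in m; "gripper_force": force on a finger pad.
Only numpy, scipy, OpenCV 4.12 (cv2) and the standard library are available. Lean on these libraries where they do the work, as an engineer would, in place of code of your own. Each camera call takes 0.05 s, during which the arm holds its last target. There are 200 camera calls.

## Task

Load the reagent carrier for the analyser: put each of the four white-bodied bottles into the cup of its own cap colour, standing upright on the cup's floor; set them down, do not drop or tip them over. Leave the two amber-brown bottles standing where they are, whatever the colour of their caps.

Things in the scene. Friction and masses are not known exactly. Their poses are not given: they have to be found in the camera images.
- red_bottle: Reagent bottle: WHITE plastic body with a red cap and a red band round it. Round straight body 40 mm across up to 62 mm height, cap 27 mm across from 69 to 94 mm (the top). Loose, upright, 0.08 to 0.17 kg. Origin: centre of its underside, z up; yaw is arbitrary. Petri dishes and a pen under 15 mm high lie between the bottles; taller equipment is 0.09 m or more from all.
- yellow_bottle: Reagent bottle: WHITE plastic body with a yellow cap and a yellow band round it. Round straight body 40 mm across up to 62 mm height, cap 27 mm across from 69 to 94 mm (the top). Loose, upright, 0.08 to 0.17 kg. Origin: centre of its underside, z up; yaw is arbitrary.
- blue_bottle: Reagent bottle: WHITE plastic body with a blue cap and a blue band round it. Round straight body 40 mm across up to 62 mm height, cap 27 mm across from 69 to 94 mm (the top). Loose, upright, 0.08 to 0.17 kg. Origin: centre of its underside, z up; yaw is arbitrary.
- green_bottle: Reagent bottle: WHITE plastic body with a green cap and a green band round it. Round straight body 40 mm across up to 62 mm height, cap 27 mm across from 69 to 94 mm (the top). Loose, upright, 0.08 to 0.17 kg. Origin: centre of its underside, z up; yaw is arbitrary.
- amber_red: Look-alike that stays where it is: same shape, red cap and red band, but its body and shoulder are dark AMBER brown. Round straight body 40 mm across up to 62 mm height, cap 27 mm across from 69 to 94 mm (the top). Loose, upright, 0.08 to 0.17 kg. Origin: centre of its underside, z up; yaw is arbitrary.
- amber_blue: Look-alike that stays where it is: same shape, blue cap and blue band, but its body and shoulder are dark AMBER brown. Round straight body 40 mm across up to 62 mm height, cap 27 mm across from 69 to 94 mm (the top). Loose, upright, 0.08 to 0.17 kg. Origin: centre of its underside, z up; yaw is arbitrary.
- red_cup: Fixed open square red cup, one of four in a row, 78 mm apart, on a grey tray (92 x 352 mm, at most 20 mm high, steel grip at each end). 74 x 74 x 24 mm high, walls 4 mm, inside 66 x 66 mm. Origin: centre of its underside, 6 mm above the bench; inner floor 4 mm, rim 24 mm above the origin. Its y runs along the row, x across it, z up.
- yellow_cup: Fixed open square yellow cup, one of four in a row, 78 mm apart, on a grey tray (92 x 352 mm, at most 20 mm high, steel grip at each end). 74 x 74 x 24 mm high, walls 4 mm, inside 66 x 66 mm. Origin: centre of its underside, 6 mm above the bench; inner floor 4 mm, rim 24 mm above the origin. Its y runs along the row, x across it, z up.
- blue_cup: Fixed open square blue cup, one of four in a row, 78 mm apart, on a grey tray (92 x 352 mm, at most 20 mm high, steel grip at each end). 74 x 74 x 24 mm high, walls 4 mm, inside 66 x 66 mm. Origin: centre of its underside, 6 mm above the bench; inner floor 4 mm, rim 24 mm above the origin. Its y runs along the row, x across it, z up.
- green_cup: Fixed open square green cup, one of four in a row, 78 mm apart, on a grey tray (92 x 352 mm, at most 20 mm high, steel grip at each end). 74 x 74 x 24 mm high, walls 4 mm, inside 66 x 66 mm. Origin: centre of its underside, 6 mm above the bench; inner floor 4 mm, rim 24 mm above the origin. Its y runs along the row, x across it, z up.

How it is judged:
At the end, for the whole second after the job is handed in: Each white bottle stands upright (within 0.1 rad) on the floor of the cup of its cap colour (axis within 22 mm of the cup centre, underside under 10 mm above the cup origin), released and at rest; both amber bottles stand upright within 25 mm of where they started (horizontal distance between red_bottle and red_cup below 0.022 m and z of red_bottle in the frame of red_cup between -0.002 and 0.01 m and angle between each of red_bottle, yellow_bottle, blue_bottle, green_bottle, amber_red, amber_blue's own z axis and vertical below 0.1 rad and linear speed of each of red_bottle, yellow_bottle, blue_bottle, green_bottle, amber_red, amber_blue below 0.02 m/s and angular speed of each of red_bottle, yellow_bottle, blue_bottle, green_bottle below 0.3 rad/s and horizontal distance between yellow_bottle and yellow_cup below 0.022 m and z of yellow_bottle in the frame of yellow_cup between -0.002 and 0.01 m and horizontal distance between blue_bottle and blue_cup below 0.022 m and z of blue_bottle in the frame of blue_cup between -0.002 and 0.01 m and horizontal distance between green_bottle and green_cup below 0.022 m and z of green_bottle in the frame of green_cup between -0.002 and 0.01 m and distance of each of amber_red, amber_blue from where it was at the start of the episode below 0.025 m); the robot touches nothing.
It fails at once if an amber bottle is moved more than 25 mm from where it stood or tipped over (distance of any of amber_red, amber_blue from where it was at the start of the episode above 0.025 m or angle between any of amber_red, amber_blue's own z axis and vertical above 0.5 rad).
It fails at once if a white bottle is dropped: it falls free, touched by nothing, with its underside more than 55 mm above the bench ((height (world z) of red_bottle above 0.055 m and contact force between red_bottle and anything else below 0.02 N) or (height (world z) of yellow_bottle above 0.055 m and contact force between yellow_bottle and anything else below 0.02 N) or (height (world z) of blue_bottle above 0.055 m and contact force between blue_bottle and anything else below 0.02 N) or (height (world z) of green_bottle above 0.055 m and contact force between green_bottle and anything else below 0.02 N)).
It fails at once if a white bottle is tipped over (angle between any of red_bottle, yellow_bottle, blue_bottle, green_bottle's own z axis and vertical above 1 rad).
It also fails if it takes over 96 s, if anything falls off the work surface, if the arm or the gripper's body presses on something with over 40 N, if the wrist force passes 120 N, or if a joint passes its speed limit or range.

## Working session

There is one attempt and no reset: what is moved stays moved. The work goes in short steps, Python scripts to look and compute and a shell command to move; the robot and the scene stay as the last step left them, time stands still between calls to the robot, and variables do not carry over. Pictures are saved under pics/ and viewed, at most 14 in all, crops included, and the job is handed in when it is done.

```bash
ls; mkdir -p pics; python3 - <<'E'
from plant import ctrl
import cv2,numpy as np
s=ctrl.get_state();print(s)
for n in ("scene","top"):
    f=ctrl.grab_frame(n);cv2.imwrite(f"pics/{n}0.png",f["color"][:,:,::-1]);np.savez(f"{n}0.npz",**f)
    print(f["K"],f["camera_from_world"],f.keys())
E
```

```text
pics
{'clock': 0.0, 'joint_positions': array([-0.90978485,  0.50184973, -0.42677097,  1.55147071,  0.22078164,
        1.13832909, -0.21027572]), 'joint_velocities': array([-0.00164653, -0.00069458, -0.00011853, -0.00082428,  0.00056555,
        0.00110667, -0.00149468]), 'joint_efforts': array([ 9.58192213e-04, -5.69530785e+01, -5.81576273e+00, -2.80943781e+01,
        1.06109158e-02,  1.20327048e-02,  3.33216326e-05]), 'tcp_pos': array([0.25158188, 0.59856034, 0.23024779]), 'orientation': array([-3.13958907e+00, -6.51224789e-05,  2.74383892e+00]), 'wrist_force': array([ 0.79818604, -0.18653055,  0.0699597 ]), 'torque': array([-0.00509275, -0.00041699, -0.03521298]), 'gripper_force': 0.0, 'width': 0.0856518417427018}
[[477.88295139   0.         253.38803389]
 [  0.         477.88295139 195.97246503]
 [  0.           0.           1.        ]] [[-0.85292926  0.52168652  0.01883773  0.47943641]
 [-0.35407239 -0.60465185  0.7134626   0.16105328]
 [ 0.38359409  0.6018632   0.70044005 -1.39335197]
 [ 0.          0.          0.          1.        ]] dict_keys(['color', 'K', 'camera_from_world'])
[[349.36395106   0.         246.96981046]
 [  0.         349.36395106 186.31805794]
 [  0.           0.           1.        ]] [[-0.02920551 -0.99956175  0.00483231  0.01363774]
 [ 0.97864964 -0.02760985  0.20367274 -0.56707344]
 [-0.20345006  0.01067751  0.9790271  -0.64455484]
 [ 0.          0.          0.          1.        ]] dict_keys(['color', 'K', 'camera_from_world'])
```

View pics/scene0.png

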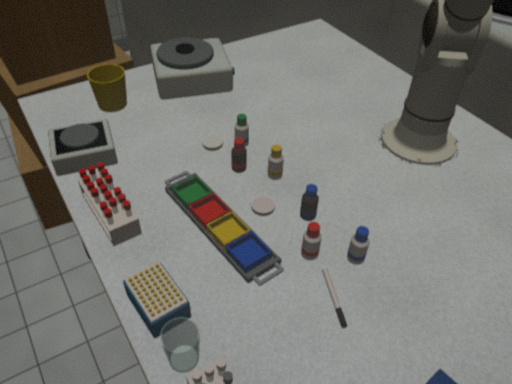

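View pics/top0.png

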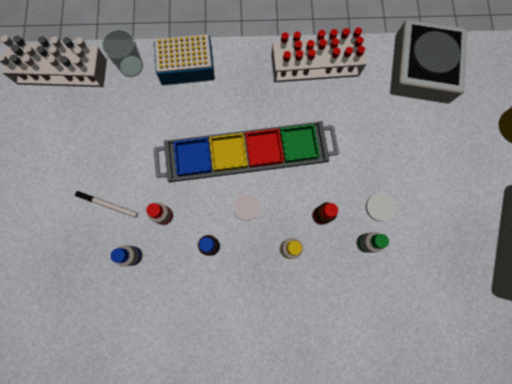

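Scene: four white bottles plus two amber, tray beyond them. In the top view the white ones have caps at red (155,211), blue (119,256), yellow (294,249), green (380,241). Ambers are at blue (208,245) and red (330,211). Cups from left to right are blue, yellow, red and green, at about (193,157) to (300,143).

```bash
cat > h.py <<'E'
import numpy as np,cv2
def ray(f,uv):
    T=f["camera_from_world"];R=T[:3,:3];p=np.linalg.inv(f["K"])@[uv[0],uv[1],1]
    return -R.T@T[:3,3],R.T@np.array([p[0],-p[1],-p[2]])
def plane(f,uv,z):
    o,d=ray(f,uv);return o+d*(z-o[2])/d[2]
def proj(f,P):
    c=f["camera_from_world"]@np.append(P,1);q=f["K"]@[c[0],-c[1],-c[2]];return q[:2]/q[2]
HUE={"red":((0,8),(172,180)),"yellow":((20,32),),"blue":((105,128),),"green":((55,85),)}
def blobs(f,col,smin=150,vmin=60,amin=40):
    h=cv2.cvtColor(f["color"],cv2.COLOR_RGB2HSV)
    m=sum(cv2.inRange(h,(a,smin,vmin),(b,255,255)) for a,b in HUE[col])
    n,l,s,c=cv2.connectedComponentsWithStats(m)
    return [(c[i],s[i],np.argwhere(l==i)[:,::-1]) for i in range(1,n) if s[i,4]>=amin]
def tri(f,u,g,v):
    (o,d),(p,e)=ray(f,u),ray(g,v)
    A=np.stack([d,-e],1);t=np.linalg.lstsq(A,p-o,rcond=None)[0]
    a,b=o+d*t[0],p+e*t[1];return (a+b)/2,np.linalg.norm(a-b)
E
python3 - <<'E'
from h import *
t=dict(np.load("top0.npz"));s=dict(np.load("scene0.npz"))
for c in HUE:
    for n,f in(("top",t),("scene",s)):
        print(c,n)
        for cc,st,p in blobs(f,c):
            if st[4]>600: print("  cup?",cc.round(1),st,plane(f,cc,.02).round(4))
            else:
                z=plane(f,cc,.083)
                if np.hypot(*z[:2])<.72: print("  cap",cc.round(1),st,z.round(4))
E
```

```text
red top
  cup? [264.1 147. ] [ 245  129   39   37 1165] [ 0.6615 -0.0429  0.02  ]
  cap [154.  210.2] [147 203  16  15 172] [0.5205 0.1764 0.083 ]
  cap [329.1 210.3] [321 203  17  16 199] [ 0.5109 -0.1583  0.083 ]
red scene
  cap [238.7 140.7] [235 138   9   7  47] [ 0.5051 -0.1694  0.083 ]
  cap [209.  209.5] [189 194  41  30 564] [0.6872 0.0118 0.083 ]
  cap [313.5 226.4] [309 223  10   8  69] [0.516  0.1712 0.083 ]
yellow top
  cup? [228.  151.5] [ 209  133   39   38 1164] [0.6535 0.0358 0.02  ]
  cap [293.9 247.5] [287 241  15  14 175] [ 0.4426 -0.0868  0.083 ]
yellow scene
  cup? [227.5 228.7] [207 212  43  33 653] [0.6532 0.0331 0.02  ]
blue top
  cup? [191.9 156.3] [ 173  138   38   37 1124] [0.6449 0.1139 0.02  ]
  cap [206.1 244.2] [199 237  15  16 181] [0.4535 0.0774 0.083 ]
  cap [117.7 254.9] [111 249  14  13 157] [0.4385 0.2418 0.083 ]
blue scene
  cap [362.1 230.5] [358 227  10   8  51] [0.4326 0.2339 0.083 ]
  cap [248.1 252.1] [229 238  40  29 553] [0.6744 0.1597 0.083 ]
green top
  cup? [299.  143.1] [281 124  38  36 976] [ 0.6682 -0.1192  0.02  ]
  cap [380.9 240.7] [375 235  13  13 135] [ 0.4506 -0.2513  0.083 ]
green scene
```

```bash
python3 -m crank '[[[0,0,0],[0,0,0.134],1],[[0,0,0],[0,0,0.134],1],[[0,0,0],[0,0,0.134],1],[[0,0,0],[0,0,0.134],1],[[0,0,0],[0,0,0.134],1],[[0,0,0],[0,0,0.134],1],[[0,0,0],[0,0,0.134],1],[[0,0,0],[0,0,0.134],1]]'
cat > goto.py <<'E'
# prints the shift (cm, tool axes) and turn to reach targets with tool down at yaw
import sys,numpy as np
from plant import ctrl
from scipy.spatial.transform import Rotation as Ro
s=ctrl.get_state();R=Ro.from_euler("xyz",s["orientation"])
W=Ro.from_euler("xyz",[np.pi,0,1.670])
print("tcp",s["tcp_pos"].round(4),"w",s["width"].round(4),"turn",(R.inv()*W).as_rotvec().round(3),"j",s["joint_positions"].round(2))
t=np.array([float(a) for a in sys.argv[1:4]])
print("shift cm",(W.inv().apply(t-s["tcp_pos"])*100).round(2))
E
python3 goto.py .5205 .1764 .2
```

```text
clock: 0.9
tcp_pos: [0.2516, 0.5989, 0.2307]
orientation: [-3.141, 0.001, 1.666]
wrist_force: [-0.4, 0.2, -0.0]
width: 0.0856
gripper_force: 0.0Traceback (most recent call last):
  File "goto.py", line 7, in <module>
    print("tcp",s["tcp_pos"].round(4),"w",s["width"].round(4),"turn",(R.inv()*W).as_rotvec().round(3),"j",s["joint_positions"].round(2))
                                          ^^^^^^^^^^^^^^^^
AttributeError: 'float' object has no attribute 'round'
```

```bash
sed -i 's/s\["width"\].round(4)/round(s["width"],4)/' goto.py; python3 goto.py .519 .175 .22
```

```text
tcp [0.2516 0.5989 0.2307] w 0.0856 turn [-0.001  0.001 -0.004] j [-1.07  0.48 -0.21  1.56  0.1   1.12 -1.2 ]
shift cm [-44.83  22.41   1.07]
```

```bash
python3 -m crank '[[[-3,1.5,0.1],[0,0,0],1],[[-3,1.5,0.1],[0,0,0],1],[[-3,1.5,0.1],[0,0,0],1],[[-3,1.5,0.1],[0,0,0],1],[[-3,1.5,0.1],[0,0,0],1],[[-3,1.5,0.1],[0,0,0],1],[[-3,1.5,0.1],[0,0,0],1],[[-3,1.5,0.1],[0,0,0],1]]'; python3 -m crank '[[[-3,1.5,0],[0,0,0],1],[[-3,1.5,0],[0,0,0],1],[[-3,1.5,0],[0,0,0],1],[[-3,1.5,0],[0,0,0],1],[[-3,1.5,0],[0,0,0],1],[[-3,1.5,0],[0,0,0],1],[[-2.8,1.4,0],[0,0,0],1],[[0,0,0],[0,0,0],1]]'; python3 goto.py .519 .175 .22; python3 - <<'E'
from plant import ctrl
import cv2,numpy as np
from h import *
f=ctrl.grab_frame("wrist");np.savez("w1.npz",**f);cv2.imwrite("pics/w1.png",f["color"][:,:,::-1])
for b in blobs(f,"red"): print(b[0],b[1],plane(f,b[0],.088))
print(ray(f,(0,0))[0])
E
```

```text
clock: 1.7
tcp_pos: [0.3957, 0.3711, 0.2229]
orientation: [-3.141, 0.0, 1.672]
wrist_force: [0.7, 0.3, 0.3]
width: 0.0857
gripper_force: 0.0
clock: 2.5
tcp_pos: [0.5221, 0.1704, 0.2229]
orientation: [3.141, 0.003, 1.664]
wrist_force: [0.5, -0.1, 0.3]
width: 0.085
gripper_force: 0.0
tcp [0.5221 0.1704 0.2229] w 0.085 turn [ 0.     0.003 -0.006] j [-0.37  0.3  -0.    1.83  0.    1.02 -0.27]
shift cm [ 0.49 -0.27  0.29]
[254.42678571 173.14107143] [243 159  24  29 560] [0.52255479 0.17764535 0.088     ]
[326.8026592 312.6829951] [ 307  292   45   45 1429] [0.62668052 0.01146868 0.088     ]
[0.51683065 0.2446952  0.36527085]
```

View pics/w1.png

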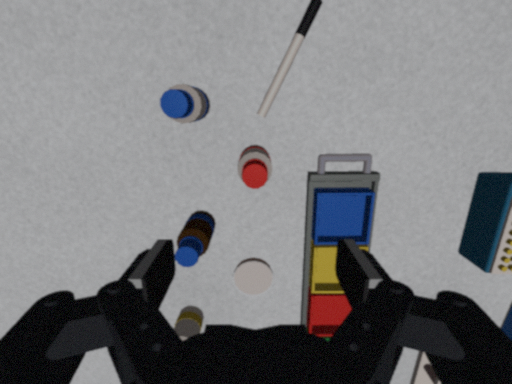

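The wrist view shows the red white-body bottle cap at (255,174), with nothing in the way of the fingers. All the views agree to a few mm, so I'm descending.

```bash
python3 -m crank '[[[0.7,-0.1,3],[0,0,0],1],[[0,0,4],[0,0,0],1],[[0,0,4],[0,0,0],1],[[0,0,3],[0,0,0],1],[[0,0,3],[0,0,0],1],[[0,0,2.3],[0,0,0],1],[[0,0,0],[0,0,0],1]]'; python3 -m crank '[[[0,0,0],[0,0,0],0],[[0,0,0],[0,0,0],0],[[0,0,0],[0,0,0],0],[[0,0,0],[0,0,0],0],[[0,0,0],[0,0,0],0],[[0,0,0],[0,0,0],0],[[0,0,0],[0,0,0],0],[[0,0,0],[0,0,0],0]]'
python3 - <<'E'
from h import *
f=dict(np.load("w1.npz"))
for c in("blue","yellow","red"):
    for b in blobs(f,c): print(c,b[0].round(1),b[1],plane(f,b[0],.02).round(4),plane(f,b[0],.088).round(4))
E
```

```text
clock: 3.25
tcp_pos: [0.5142, 0.1835, 0.027]
orientation: [-3.134, 0.001, 1.674]
wrist_force: [-0.2, 0.0, -0.6]
width: 0.0853
gripper_force: 0.0
clock: 4.05
tcp_pos: [0.5195, 0.1837, 0.0321]
orientation: [3.139, -0.001, 1.672]
wrist_force: [-0.8, 0.5, 7.3]
width: 0.0386
gripper_force: 59.7
blue [176.  103.2] [161  90  32  28 670] [0.4228 0.2379 0.02  ] [0.4413 0.2392 0.088 ]
blue [341.4 215.2] [ 314  191   61   54 2556] [0.6462 0.114  0.02  ] [0.6207 0.1398 0.088 ]
blue [193.  241.3] [180 236  23  17  80] [0.4478 0.0564 0.02  ] [0.4614 0.0935 0.088 ]
blue [186.5 255.2] [174 245  25  21 369] [0.4392 0.0335 0.02  ] [0.4545 0.0751 0.088 ]
blue [508.1 324.5] [502 310  10  27 139] [ 0.9364 -0.0417  0.02  ] [0.8538 0.0147 0.088 ]
yellow [324.1 270.4] [ 310  245   35   49 1297] [0.6372 0.0271 0.02  ] [0.6135 0.07   0.088 ]
yellow [190.8 316.3] [179 312  22  13 113] [ 0.4477 -0.0716  0.02  ] [ 0.4613 -0.0093  0.088 ]
red [254.4 173.1] [243 159  24  29 560] [0.524  0.1612 0.02  ] [0.5226 0.1776 0.088 ]
red [326.8 312.7] [ 307  292   45   45 1429] [ 0.6536 -0.0457  0.02  ] [0.6267 0.0115 0.088 ]
```

```bash
python3 -m crank '[[[0,0,-1.5],[0,0,0],0],[[0,0,-3],[0,0,0],0],[[0,0,-3.5],[0,0,0],0],[[0,0,-3.5],[0,0,0],0],[[0,0,-2.5],[0,0,0],0],[[0,0,0],[0,0,0],0]]'; python3 -m crank '[[[-1.5,0.7,0],[0,0,0],0],[[-3.1,1.6,0],[0,0,0],0],[[-3.1,1.6,0],[0,0,0],0],[[-3.1,1.6,0],[0,0,0],0],[[-3.1,1.6,0],[0,0,0],0],[[-3.1,1.6,0],[0,0,0],0],[[-3.1,1.6,0],[0,0,0],0],[[-3.3,1.6,0],[0,0,0],0]]'; python3 -m crank '[[[0,0,0],[0,0,0],0],[[0,0,0],[0,0,0],0],[[0,0,0],[0,0,0],0]]'; python3 goto.py .6615 -.037 .17
python3 - <<'E'
from plant import ctrl
from h import *
for n in("top","scene"):
    f=ctrl.grab_frame(n);np.savez(n+"1.npz",**f);cv2.imwrite(f"pics/{n}1.png",f["color"][:,:,::-1])
E
```

```text
clock: 4.65
tcp_pos: [0.5208, 0.184, 0.1755]
orientation: [3.133, -0.002, 1.672]
wrist_force: [-0.2, 0.3, -1.0]
width: 0.0385
gripper_force: 60.7
clock: 5.45
tcp_pos: [0.6597, -0.0386, 0.1695]
orientation: [-3.14, -0.001, 1.672]
wrist_force: [0.8, 0.5, -1.2]
width: 0.0384
gripper_force: 60.7
clock: 5.75
tcp_pos: [0.6591, -0.0363, 0.1696]
orientation: [-3.14, -0.001, 1.673]
wrist_force: [0.4, 0.5, -2.1]
width: 0.0387
gripper_force: 60.8
tcp [ 0.6591 -0.0363  0.1696] w 0.0387 turn [-0.002 -0.001  0.003] j [-0.03  0.54  0.06  1.59 -0.04  1.01  0.15]
shift cm [-0.09  0.24 -0.04]
```

View pics/scene1.png

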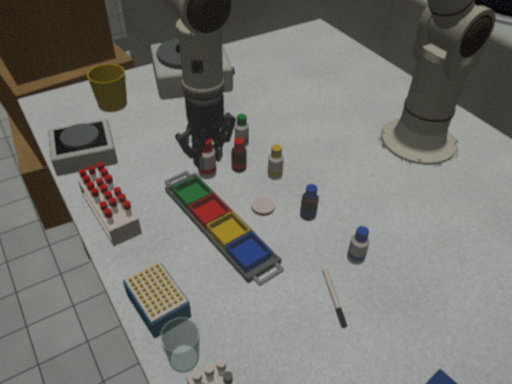

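Red is held upright at (207,160), over the carrier. I'll check the offset in the hand numerically.

```bash
python3 - <<'E'
from h import *
f=dict(np.load("scene1.npz"))
for zz in (.14,.17,.20,.228): print(zz,proj(f,[.659,-.0363,zz]).round(1),proj(f,[.659,-.0425,zz]).round(1))
h=cv2.cvtColor(f["color"],cv2.COLOR_RGB2HSV)
for b in blobs(f,"red",120,50,8):
    if 190<b[0][0]<225 and b[0][1]<185: print(b[0],b[1])
m=(h[:,:,2]>150)&(h[:,:,1]<70)
for r in range(150,184,3):
    c=np.where(cv2.inRange(h[r,185:235][None],(0,0,0),(180,255,255))[0])[0]
    print(r,[tuple(f["color"][r,x]) for x in range(195,220,3)] if r in(156,162,168) else "")
im=cv2.resize(f["color"][110:200,160:260],None,fx=6,fy=6,interpolation=cv2.INTER_NEAREST)
cv2.imwrite("pics/crop1.png",im[:,:,::-1])
E
```

```text
0.14 [209.  173.7] [207.7 172.1]
0.17 [208.3 163.5] [207.  161.9]
0.2 [207.7 152.8] [206.3 151.2]
0.228 [207.  142.4] [205.7 140.9]
[207.7125 145.3   ] [203 138  10  14  80]
[207.22222222 171.19444444] [201 169  14   5  36]
150 
153 
156 [(np.uint8(30), np.uint8(35), np.uint8(32)), (np.uint8(35), np.uint8(34), np.uint8(34)), (np.uint8(68), np.uint8(66), np.uint8(64)), (np.uint8(135), np.uint8(128), np.uint8(121)), (np.uint8(129), np.uint8(124), np.uint8(117)), (np.uint8(120), np.uint8(112), np.uint8(104)), (np.uint8(78), np.uint8(76), np.uint8(72)), (np.uint8(29), np.uint8(28), np.uint8(29)), (np.uint8(47), np.uint8(47), np.uint8(46))]
159 
162 [(np.uint8(43), np.uint8(44), np.uint8(39)), (np.uint8(32), np.uint8(27), np.uint8(31)), (np.uint8(56), np.uint8(54), np.uint8(55)), (np.uint8(69), np.uint8(65), np.uint8(61)), (np.uint8(73), np.uint8(72), np.uint8(66)), (np.uint8(73), np.uint8(71), np.uint8(67)), (np.uint8(64), np.uint8(64), np.uint8(61)), (np.uint8(142), np.uint8(142), np.uint8(136)), (np.uint8(146), np.uint8(150), np.uint8(146))]
165 
168 [(np.uint8(157), np.uint8(160), np.uint8(158)), (np.uint8(75), np.uint8(66), np.uint8(66)), (np.uint8(53), np.uint8(55), np.uint8(49)), (np.uint8(70), np.uint8(66), np.uint8(62)), (np.uint8(76), np.uint8(71), np.uint8(67)), (np.uint8(72), np.uint8(67), np.uint8(64)), (np.uint8(65), np.uint8(43), np.uint8(38)), (np.uint8(114), np.uint8(104), np.uint8(103)), (np.uint8(156), np.uint8(161), np.uint8(157))]
171 
174 
177 
180 
183
```

View pics/crop1.png

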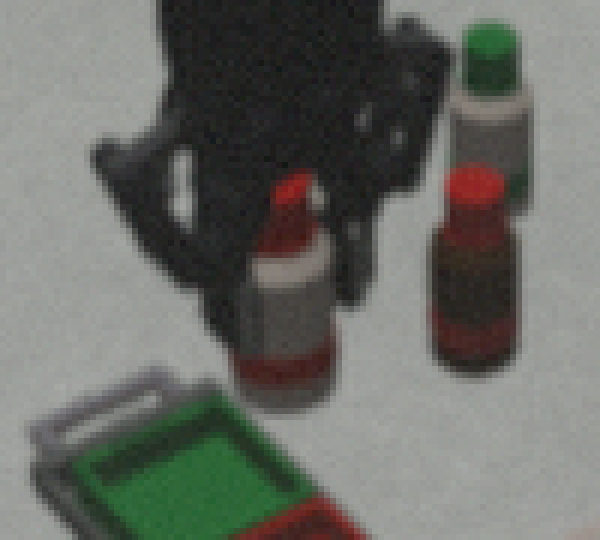

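```bash
python3 -m crank '[[[-0.1,0.2,2],[0,0,0],0],[[0,0,3],[0,0,0],0],[[0,0,3],[0,0,0],0],[[0,0,2],[0,0,0],0],[[0,0,1],[0,0,0],0],[[0,0,1],[0,0,0],0],[[0,0,0.4],[0,0,0],0],[[0,0,0],[0,0,0],0]]';python3 -m crank '[[[0,0,0.1],[0,0,0],0],[[0,0,0.1],[0,0,0],0],[[0,0,0],[0,0,0],0]]'; python3 goto.py .6615 -.037 .042
```

```text
clock: 6.65
tcp_pos: [0.6624, -0.0384, 0.0465]
orientation: [3.141, -0.0, 1.672]
wrist_force: [0.0, -0.9, -1.8]
width: 0.0382
gripper_force: 60.8
clock: 6.95
tcp_pos: [0.6626, -0.0387, 0.0449]
orientation: [3.141, 0.0, 1.672]
wrist_force: [0.2, -0.1, -1.7]
width: 0.0387
gripper_force: 60.8
tcp [ 0.6626 -0.0387  0.0449] w 0.0387 turn [0.001 0.    0.002] j [-0.02  0.7   0.05  1.65 -0.05  0.8   0.16]
shift cm [ 0.18 -0.09  0.29]
```

```bash
python3 -m crank '[[[0,0,0.1],[0,0,0],0],[[0,0,0.1],[0,0,0],0],[[0,0,0],[0,0,0],0],[[0,0,0],[0,0,0],0]]'; python3 -m crank '[[[0,0,0.1],[0,0,0],0],[[0,0,0.05],[0,0,0],0],[[0,0,0],[0,0,0],0],[[0,0,0],[0,0,0],0]]'
```

```text
clock: 7.35
tcp_pos: [0.6621, -0.0386, 0.0422]
orientation: [-3.141, -0.0, 1.672]
wrist_force: [0.5, -0.4, -1.4]
width: 0.0385
gripper_force: 60.8
clock: 7.75
tcp_pos: [0.6622, -0.0386, 0.0421]
orientation: [3.142, -0.0, 1.672]
wrist_force: [-3.1, -0.2, 7.7]
width: 0.0387
gripper_force: 61.9
```

Contact. Release and rise.

```bash
python3 -m crank '[[[0,0,0],[0,0,0],0.7],[[0,0,0],[0,0,0],1],[[0,0,0],[0,0,0],1],[[0,0,0],[0,0,0],1],[[0,0,0],[0,0,0],1],[[0,0,0],[0,0,0],1]]';python3 -m crank '[[[0,0,-2],[0,0,0],1],[[0,0,-3],[0,0,0],1],[[0,0,-4],[0,0,0],1],[[0,0,-4],[0,0,0],1],[[0,0,-4],[0,0,0],1],[[0,0,0],[0,0,0],1],[[0,0,0],[0,0,0],1]]'; python3 goto.py .44 .24 .21;python3 - <<'E'
from plant import ctrl
from h import *
f=ctrl.grab_frame("top");np.savez("top2.npz",**f)
g=ctrl.grab_frame("scene");np.savez("scene2.npz",**g)
cv2.imwrite("pics/both2.png",np.hstack([cv2.resize(f["color"][100:270,90:400],(400,219)),cv2.resize(g["color"][120:280,140:380],(400,219))])[:,:,::-1])
E
```

```text
clock: 8.35
tcp_pos: [0.6622, -0.0386, 0.0407]
orientation: [-3.141, -0.0, 1.672]
wrist_force: [-0.6, 0.3, 0.0]
width: 0.0853
gripper_force: 0.0
clock: 9.05
tcp_pos: [0.663, -0.0387, 0.2124]
orientation: [3.139, 0.0, 1.672]
wrist_force: [-0.4, -0.6, -0.6]
width: 0.0853
gripper_force: 0.0
tcp [ 0.663  -0.0387  0.2124] w 0.0853 turn [0.003 0.    0.002] j [-0.03  0.51  0.07  1.55 -0.04  1.09  0.15]
shift cm [ 29.94 -19.43   0.24]
```

View pics/both2.png

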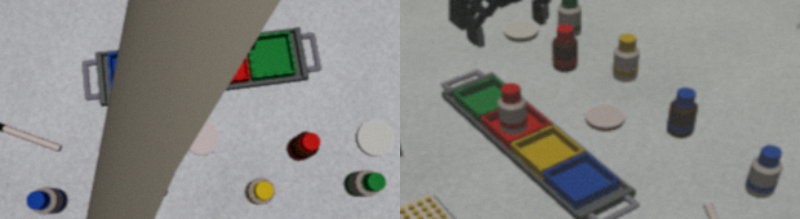

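Red stands upright in the red cup. Next is blue.

```bash
python3 -m crank '[[[2.5,-1.6,0],[0,0,0],1],[[3.1,-2,0],[0,0,0],1],[[3.1,-2,0],[0,0,0],1],[[3.1,-2,0],[0,0,0],1],[[3.1,-2,0],[0,0,0],1],[[3.1,-2,0],[0,0,0],1],[[3.1,-2,0],[0,0,0],1],[[3.1,-2,0],[0,0,0],1]]';python3 -m crank '[[[3.1,-2,0],[0,0,0],1],[[2.6,-1.8,0],[0,0,0],1],[[0,0,0],[0,0,0],1],[[0,0,0],[0,0,0],1],[[0,0,0],[0,0,0],1]]'; python3 goto.py .44 .24 .03
```

```text
clock: 9.95
tcp_pos: [0.4804, 0.187, 0.2091]
orientation: [-3.138, 0.001, 1.672]
wrist_force: [0.2, 1.1, 1.0]
width: 0.0854
gripper_force: 0.0
clock: 10.45
tcp_pos: [0.4393, 0.238, 0.2099]
orientation: [-3.14, 0.001, 1.67]
wrist_force: [0.0, -0.5, -0.6]
width: 0.0854
gripper_force: 0.0
tcp [0.4393 0.238  0.2099] w 0.0854 turn [-0.001  0.001  0.   ] j [-0.48  0.23 -0.08  1.95  0.02  0.96 -0.47]
shift cm [ 0.19  0.09 17.99]
```

```bash
python3 -m crank '[[[0.2,0.1,3],[0,0,0],1],[[0,0,4],[0,0,0],1],[[0,0,4],[0,0,0],1],[[0,0,3],[0,0,0],1],[[0,0,2.5],[0,0,0],1],[[0,0,1.4],[0,0,0],1],[[0,0,0],[0,0,0],1],[[0,0,0],[0,0,0],1]]'; python3 -m crank '[[[0,0,0],[0,0,0],0],[[0,0,0],[0,0,0],0],[[0,0,0],[0,0,0],0],[[0,0,0],[0,0,0],0],[[0,0,0],[0,0,0],0],[[0,0,0],[0,0,0],0],[[0,0,0],[0,0,0],0],[[0,0,0],[0,0,0],0]]'; python3 goto.py .645 .114 .17
```

```text
clock: 11.25
tcp_pos: [0.4405, 0.2411, 0.0322]
orientation: [3.141, 0.0, 1.671]
wrist_force: [-0.2, 0.8, 1.4]
width: 0.0856
gripper_force: 0.0
clock: 12.05
tcp_pos: [0.4403, 0.2418, 0.0329]
orientation: [3.14, -0.001, 1.672]
wrist_force: [-0.8, 0.0, 6.8]
width: 0.0388
gripper_force: 59.5
tcp [0.4403 0.2418 0.0329] w 0.0388 turn [ 0.001 -0.001  0.002] j [-0.5   0.51 -0.06  2.06  0.06  0.57 -0.51]
shift cm [-14.74  19.11 -13.71]
```

```bash
python3 -m crank '[[[0,0,-1.5],[0,0,0],0],[[0,0,-3],[0,0,0],0],[[0,0,-3.5],[0,0,0],0],[[0,0,-3.5],[0,0,0],0],[[0,0,-2.5],[0,0,0],0],[[0,0,0],[0,0,0],0]]'; python3 -m crank '[[[-1,1.3,0],[0,0,0],0],[[-2,2.6,0],[0,0,0],0],[[-2,2.6,0],[0,0,0],0],[[-2,2.6,0],[0,0,0],0],[[-2,2.6,0],[0,0,0],0],[[-2,2.6,0],[0,0,0],0],[[-2,2.6,0],[0,0,0],0],[[-1.7,2.2,0],[0,0,0],0]]'; python3 -m crank '[[[0,0,0],[0,0,0],0],[[0,0,0],[0,0,0],0],[[0,0,0],[0,0,0],0]]'; python3 goto.py .645 .114 .043
```

```text
clock: 12.65
tcp_pos: [0.4422, 0.2429, 0.1759]
orientation: [3.134, -0.003, 1.672]
wrist_force: [1.3, 0.2, -2.2]
width: 0.0383
gripper_force: 60.4
clock: 13.45
tcp_pos: [0.6452, 0.1128, 0.1703]
orientation: [-3.14, 0.001, 1.671]
wrist_force: [0.2, 0.1, -0.2]
width: 0.0384
gripper_force: 60.4
clock: 13.75
tcp_pos: [0.6431, 0.1156, 0.1708]
orientation: [-3.139, -0.001, 1.673]
wrist_force: [-0.5, 0.4, -0.6]
width: 0.0384
gripper_force: 60.6
tcp [0.6431 0.1156 0.1708] w 0.0384 turn [-0.002 -0.001  0.003] j [-0.22  0.53  0.    1.61 -0.    1.01 -0.12]
shift cm [-0.18  0.17 12.78]
```

```bash
python3 -m crank '[[[-0.1,0.2,2],[0,0,0],0],[[0,0,3],[0,0,0],0],[[0,0,3],[0,0,0],0],[[0,0,2],[0,0,0],0],[[0,0,1],[0,0,0],0],[[0,0,1],[0,0,0],0],[[0,0,0.4],[0,0,0],0],[[0,0,0],[0,0,0],0]]';python3 -m crank '[[[0,0,0.1],[0,0,0],0],[[0,0,0.1],[0,0,0],0],[[0,0,0.1],[0,0,0],0],[[0,0,0],[0,0,0],0],[[0,0,0],[0,0,0],0]]'; python3 goto.py .645 .114 .043
```

```text
clock: 14.55
tcp_pos: [0.6468, 0.1139, 0.048]
orientation: [3.141, -0.0, 1.672]
wrist_force: [0.9, -0.0, -1.4]
width: 0.0383
gripper_force: 60.6
clock: 15.05
tcp_pos: [0.6468, 0.1136, 0.0449]
orientation: [3.141, -0.0, 1.672]
wrist_force: [0.3, -0.7, -0.4]
width: 0.0383
gripper_force: 60.6
tcp [0.6468 0.1136 0.0449] w 0.0383 turn [ 0.    -0.     0.002] j [-0.21  0.69 -0.    1.66  0.    0.79 -0.11]
shift cm [ 0.06 -0.18  0.19]
```

```bash
python3 -m crank '[[[0,0,0.1],[0,0,0],0],[[0,0,0.1],[0,0,0],0],[[0,0,0],[0,0,0],0],[[0,0,0],[0,0,0],0]]'; python3 -m crank '[[[0,0,0.05],[0,0,0],0],[[0,0,0],[0,0,0],0],[[0,0,0],[0,0,0],0]]'
```

```text
clock: 15.45
tcp_pos: [0.6469, 0.1136, 0.0431]
orientation: [3.141, -0.0, 1.672]
wrist_force: [-0.7, -1.6, 2.8]
width: 0.0386
gripper_force: 60.8
clock: 15.75
tcp_pos: [0.6469, 0.1136, 0.043]
orientation: [3.141, -0.0, 1.672]
wrist_force: [-2.8, -0.7, 6.1]
width: 0.0383
gripper_force: 61.0
```

```bash
python3 -m crank '[[[0,0,0],[0,0,0],0.7],[[0,0,0],[0,0,0],1],[[0,0,0],[0,0,0],1],[[0,0,0],[0,0,0],1],[[0,0,0],[0,0,0],1],[[0,0,0],[0,0,0],1]]';python3 -m crank '[[[0,0,-2],[0,0,0],1],[[0,0,-3],[0,0,0],1],[[0,0,-4],[0,0,0],1],[[0,0,-4],[0,0,0],1],[[0,0,-4],[0,0,0],1],[[0,0,0],[0,0,0],1],[[0,0,0],[0,0,0],1]]'; python3 goto.py .443 -.087 .21
```

```text
clock: 16.35
tcp_pos: [0.6467, 0.1136, 0.0422]
orientation: [-3.141, -0.0, 1.672]
wrist_force: [-0.3, -0.1, 0.0]
width: 0.0855
gripper_force: 0.0
clock: 17.05
tcp_pos: [0.6476, 0.1138, 0.2139]
orientation: [3.138, -0.0, 1.672]
wrist_force: [-0.5, -0.4, -0.2]
width: 0.0856
gripper_force: 0.0
tcp [0.6476 0.1138 0.2139] w 0.0856 turn [ 0.003 -0.     0.002] j [-0.22  0.49  0.    1.56 -0.    1.08 -0.11]
shift cm [-17.95 -22.35   0.39]
```

```bash
python3 -m crank '[[[-1.5,-1.9,0],[0,0,0],1],[[-2.2,-2.7,0],[0,0,0],1],[[-2.2,-2.7,0],[0,0,0],1],[[-2.2,-2.7,0],[0,0,0],1],[[-2.2,-2.7,0],[0,0,0],1],[[-2.2,-2.7,0],[0,0,0],1],[[-2.2,-2.7,0],[0,0,0],1],[[-2.2,-2.7,0],[0,0,0],1]]';python3 -m crank '[[[-1,-1.5,0],[0,0,0],1],[[0,0,0],[0,0,0],1],[[0,0,0],[0,0,0],1],[[0,0,0],[0,0,0],1]]'; python3 goto.py .443 -.087 .03;python3 - <<'E'
from plant import ctrl
from h import *
f=ctrl.grab_frame("wrist");np.savez("w3.npz",**f);cv2.imwrite("pics/w3.png",f["color"][:,:,::-1])
for c in("yellow","green","red"):
    for b in blobs(f,c): print(c,b[0].round(1),b[1],plane(f,b[0],.02).round(4),plane(f,b[0],.088).round(4))
E
```

```text
clock: 17.85
tcp_pos: [0.4545, -0.0762, 0.2107]
orientation: [-3.139, -0.001, 1.672]
wrist_force: [-0.1, -1.4, -0.0]
width: 0.0854
gripper_force: 0.0
clock: 18.25
tcp_pos: [0.4439, -0.0857, 0.2121]
orientation: [3.141, -0.0, 1.674]
wrist_force: [-0.3, 0.0, -0.4]
width: 0.0852
gripper_force: 0.0
tcp [ 0.4439 -0.0857  0.2121] w 0.0852 turn [ 0.    -0.     0.004] j [ 0.05  0.14  0.09  2.06 -0.02  0.94  0.25]
shift cm [-0.12 -0.11 18.21]
yellow [450.6  80.6] [ 413   45   83   73 4332] [0.6553 0.0378 0.02  ] [0.6112 0.0277 0.088 ]
yellow [414.2  81. ] [408  49  16  67 154] [0.6145 0.0331 0.02  ] [0.5787 0.024  0.088 ]
yellow [253.7 182.7] [242 168  25  30 585] [ 0.4459 -0.104   0.02  ] [ 0.4443 -0.0853  0.088 ]
green [424.2 210.9] [ 395  186   67   56 2229] [ 0.6701 -0.1193  0.02  ] [ 0.623  -0.0975  0.088 ]
green [246.2 318.9] [237 311  19  18 253] [ 0.4558 -0.3136  0.02  ] [ 0.4522 -0.2523  0.088 ]
red [432.7 147.6] [ 404  121   74   63 2133] [ 0.6573 -0.0381  0.02  ] [ 0.6127 -0.0328  0.088 ]
red [400.8 159.7] [398 143   7  37  51] [ 0.6226 -0.0565  0.02  ] [ 0.5851 -0.0475  0.088 ]
red [469.1 162.9] [461 153  25  26 149] [ 0.7072 -0.0518  0.02  ] [ 0.6525 -0.0437  0.088 ]
red [491.6 169.7] [477 156  30  28 609] [ 0.7379 -0.0573  0.02  ] [ 0.677  -0.0481  0.088 ]
red [295.4 218.5] [286 214  24  14  73] [ 0.5051 -0.147   0.02  ] [ 0.4915 -0.1195  0.088 ]
red [308.5 251.2] [294 235  28  32 607] [ 0.5298 -0.1928  0.02  ] [ 0.5112 -0.156   0.088 ]
```

View pics/w3.png

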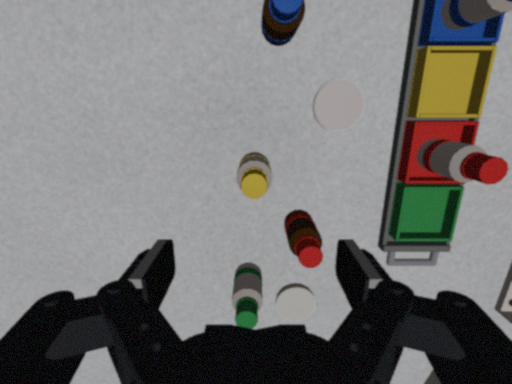

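Yellow's cap is at (254,183), right on target. Red and blue stand in their cups. Amber_red at (308,251) is clear of the fingers.

```bash
python3 -m crank '[[[0,0,3],[0,0,0],1],[[0,0,4],[0,0,0],1],[[0,0,4],[0,0,0],1],[[0,0,3],[0,0,0],1],[[0,0,2.5],[0,0,0],1],[[0,0,1.6],[0,0,0],1],[[0,0,0],[0,0,0],1],[[0,0,0],[0,0,0],1]]'; python3 -m crank '[[[0,0,0],[0,0,0],0],[[0,0,0],[0,0,0],0],[[0,0,0],[0,0,0],0],[[0,0,0],[0,0,0],0],[[0,0,0],[0,0,0],0],[[0,0,0],[0,0,0],0],[[0,0,0],[0,0,0],0],[[0,0,0],[0,0,0],0]]'; python3 goto.py .6535 .036 .17
```

```text
clock: 19.1
tcp_pos: [0.4433, -0.0864, 0.0311]
orientation: [-3.141, -0.0, 1.673]
wrist_force: [0.6, 1.0, 0.2]
width: 0.0856
gripper_force: 0.0
clock: 19.9
tcp_pos: [0.4436, -0.087, 0.0324]
orientation: [3.14, 0.0, 1.672]
wrist_force: [-2.1, 0.4, 6.6]
width: 0.0385
gripper_force: 59.5
tcp [ 0.4436 -0.087   0.0324] w 0.0385 turn [0.002 0.    0.002] j [ 0.08  0.45  0.07  2.18 -0.06  0.51  0.29]
shift cm [ 10.16  22.1  -13.76]
```

```bash
python3 -m crank '[[[0,0,-1.5],[0,0,0],0],[[0,0,-3],[0,0,0],0],[[0,0,-3.5],[0,0,0],0],[[0,0,-3.5],[0,0,0],0],[[0,0,-2.5],[0,0,0],0],[[0,0,0],[0,0,0],0]]'; python3 -m crank '[[[0.6,1.5,0],[0,0,0],0],[[1.4,3,0],[0,0,0],0],[[1.4,3,0],[0,0,0],0],[[1.4,3,0],[0,0,0],0],[[1.4,3,0],[0,0,0],0],[[1.4,3,0],[0,0,0],0],[[1.4,3,0],[0,0,0],0],[[1.2,2.6,0],[0,0,0],0]]'; python3 -m crank '[[[0,0,0],[0,0,0],0],[[0,0,0],[0,0,0],0],[[0,0,0],[0,0,0],0]]'; python3 goto.py .6535 .036 .043
```

```text
clock: 20.5
tcp_pos: [0.4456, -0.0874, 0.175]
orientation: [3.134, 0.001, 1.672]
wrist_force: [0.6, -0.6, -1.6]
width: 0.0387
gripper_force: 60.5
clock: 21.3
tcp_pos: [0.6533, 0.0393, 0.1684]
orientation: [-3.139, -0.001, 1.673]
wrist_force: [0.5, -0.2, -1.3]
width: 0.0385
gripper_force: 60.6
clock: 21.6
tcp_pos: [0.6512, 0.0362, 0.1695]
orientation: [-3.138, 0.0, 1.671]
wrist_force: [-0.4, -0.1, -0.8]
width: 0.0385
gripper_force: 60.8
tcp [0.6512 0.0362 0.1695] w 0.0385 turn [-0.003  0.     0.001] j [-0.13  0.53  0.04  1.61 -0.02  1.    0.02]
shift cm [-0.05  0.23 12.65]
```

```bash
python3 -m crank '[[[0,0.1,2],[0,0,0],0],[[0,0,3],[0,0,0],0],[[0,0,3],[0,0,0],0],[[0,0,2],[0,0,0],0],[[0,0,1],[0,0,0],0],[[0,0,1],[0,0,0],0],[[0,0,0.4],[0,0,0],0],[[0,0,0],[0,0,0],0]]';python3 -m crank '[[[0,0,0.1],[0,0,0],0],[[0,0,0.1],[0,0,0],0],[[0,0,0.1],[0,0,0],0],[[0,0,0],[0,0,0],0],[[0,0,0],[0,0,0],0]]'; python3 goto.py .6535 .036 .043
```

```text
clock: 22.4
tcp_pos: [0.6536, 0.0368, 0.0474]
orientation: [3.141, 0.0, 1.672]
wrist_force: [-1.3, -0.1, -1.2]
width: 0.0384
gripper_force: 60.8
clock: 22.9
tcp_pos: [0.6536, 0.0369, 0.0444]
orientation: [3.141, -0.0, 1.672]
wrist_force: [-0.4, 0.4, -2.4]
width: 0.0386
gripper_force: 60.8
tcp [0.6536 0.0369 0.0444] w 0.0386 turn [ 0.    -0.     0.002] j [-0.12  0.69  0.03  1.67 -0.03  0.78  0.03]
shift cm [-0.09 -0.02  0.14]
```

```bash
python3 -m crank '[[[0,0,0.1],[0,0,0],0],[[0,0,0.1],[0,0,0],0],[[0,0,0],[0,0,0],0],[[0,0,0],[0,0,0],0]]'; python3 -m crank '[[[0,0,0.05],[0,0,0],0],[[0,0,0],[0,0,0],0],[[0,0,0],[0,0,0],0]]'
```

```text
clock: 23.3
tcp_pos: [0.6536, 0.0369, 0.0426]
orientation: [3.141, -0.0, 1.672]
wrist_force: [-0.7, -0.7, 1.2]
width: 0.0383
gripper_force: 61.1
clock: 23.6
tcp_pos: [0.6536, 0.0369, 0.0425]
orientation: [3.141, -0.0, 1.672]
wrist_force: [-2.3, 0.1, 4.5]
width: 0.0385
gripper_force: 61.2
```

Contact. Release, rise, and on to green at (.4515,-.251).

```bash
python3 -m crank '[[[0,0,0],[0,0,0],0.7],[[0,0,0],[0,0,0],1],[[0,0,0],[0,0,0],1],[[0,0,0],[0,0,0],1],[[0,0,0],[0,0,0],1],[[0,0,0],[0,0,0],1]]';python3 -m crank '[[[0,0,-2],[0,0,0],1],[[0,0,-3],[0,0,0],1],[[0,0,-4],[0,0,0],1],[[0,0,-4],[0,0,0],1],[[0,0,-4],[0,0,0],1],[[0,0,0],[0,0,0],1],[[0,0,0],[0,0,0],1]]'; python3 goto.py .4515 -.251 .21
```

```text
clock: 24.2
tcp_pos: [0.6535, 0.0369, 0.0417]
orientation: [-3.141, -0.0, 1.672]
wrist_force: [0.8, -0.2, -0.5]
width: 0.0853
gripper_force: 0.0
clock: 24.9
tcp_pos: [0.6544, 0.037, 0.2134]
orientation: [3.139, -0.0, 1.672]
wrist_force: [-0.3, 0.0, -0.5]
width: 0.0855
gripper_force: 0.0
tcp [0.6544 0.037  0.2134] w 0.0855 turn [ 0.003 -0.     0.002] j [-0.13  0.49  0.04  1.57 -0.02  1.08  0.02]
shift cm [-26.65 -23.04   0.34]
```

```bash
python3 -m crank '[[[-1.5,-1.3,0],[0,0,0],1],[[-2.7,-2.3,0],[0,0,0],1],[[-2.7,-2.3,0],[0,0,0],1],[[-2.7,-2.3,0],[0,0,0],1],[[-2.7,-2.3,0],[0,0,0],1],[[-2.7,-2.3,0],[0,0,0],1],[[-2.7,-2.3,0],[0,0,0],1],[[-2.7,-2.3,0],[0,0,0],1]]';python3 -m crank '[[[-2.7,-2.3,0],[0,0,0],1],[[-2.2,-1.9,0],[0,0,0],1],[[-1.4,-1.4,0],[0,0,0],1],[[0,0,0],[0,0,0],1],[[0,0,0],[0,0,0],1],[[0,0,0],[0,0,0],1]]'; python3 goto.py .4515 -.251 .03
```

```text
clock: 25.7
tcp_pos: [0.4988, -0.1843, 0.21]
orientation: [-3.139, -0.001, 1.672]
wrist_force: [1.1, 0.2, -0.3]
width: 0.0857
gripper_force: 0.0
clock: 26.3
tcp_pos: [0.4522, -0.2504, 0.2111]
orientation: [-3.141, -0.001, 1.674]
wrist_force: [-1.1, 0.0, -0.2]
width: 0.0852
gripper_force: 0.0
tcp [ 0.4522 -0.2504  0.2111] w 0.0852 turn [-0.001 -0.001  0.004] j [ 0.31  0.26  0.17  1.92 -0.05  0.97  0.61]
shift cm [-0.06 -0.07 18.11]
```

```bash
python3 -m crank '[[[0,0,3],[0,0,0],1],[[0,0,4],[0,0,0],1],[[0,0,4],[0,0,0],1],[[0,0,3],[0,0,0],1],[[0,0,2.5],[0,0,0],1],[[0,0,1.5],[0,0,0],1],[[0,0,0],[0,0,0],1],[[0,0,0],[0,0,0],1]]'; python3 -m crank '[[[0,0,0],[0,0,0],0],[[0,0,0],[0,0,0],0],[[0,0,0],[0,0,0],0],[[0,0,0],[0,0,0],0],[[0,0,0],[0,0,0],0],[[0,0,0],[0,0,0],0],[[0,0,0],[0,0,0],0],[[0,0,0],[0,0,0],0]]'; python3 goto.py .669 -.12 .17
```

```text
clock: 27.1
tcp_pos: [0.4522, -0.2509, 0.0317]
orientation: [-3.141, -0.001, 1.673]
wrist_force: [-0.5, -0.8, 0.3]
width: 0.0847
gripper_force: 0.0
clock: 27.9
tcp_pos: [0.4521, -0.2522, 0.0329]
orientation: [3.14, 0.0, 1.672]
wrist_force: [-1.0, 1.0, 4.7]
width: 0.0385
gripper_force: 59.7
tcp [ 0.4521 -0.2522  0.0329] w 0.0385 turn [0.001 0.    0.002] j [ 0.35  0.53  0.13  2.03 -0.12  0.59  0.66]
shift cm [ 11.01  22.9  -13.71]
```

```bash
python3 -m crank '[[[0,0,-1.5],[0,0,0],0],[[0,0,-3],[0,0,0],0],[[0,0,-3.5],[0,0,0],0],[[0,0,-3.5],[0,0,0],0],[[0,0,-2.5],[0,0,0],0],[[0,0,0],[0,0,0],0]]'; python3 -m crank '[[[0.6,1.5,0],[0,0,0],0],[[1.5,3.1,0],[0,0,0],0],[[1.5,3.1,0],[0,0,0],0],[[1.5,3.1,0],[0,0,0],0],[[1.5,3.1,0],[0,0,0],0],[[1.5,3.1,0],[0,0,0],0],[[1.5,3.1,0],[0,0,0],0],[[1.4,2.8,0],[0,0,0],0]]'; python3 -m crank '[[[0,0,0],[0,0,0],0],[[0,0,0],[0,0,0],0],[[0,0,0],[0,0,0],0]]'; python3 goto.py .669 -.12 .043
```

```text
clock: 28.5
tcp_pos: [0.4541, -0.2533, 0.1759]
orientation: [3.135, 0.004, 1.671]
wrist_force: [0.7, 0.0, -1.4]
width: 0.0383
gripper_force: 60.6
clock: 29.3
tcp_pos: [0.6692, -0.1163, 0.1689]
orientation: [-3.139, -0.002, 1.673]
wrist_force: [-0.2, 0.3, -1.5]
width: 0.0388
gripper_force: 60.6
clock: 29.6
tcp_pos: [0.667, -0.1197, 0.1699]
orientation: [-3.138, -0.0, 1.671]
wrist_force: [0.0, -0.9, -1.6]
width: 0.0385
gripper_force: 60.7
tcp [ 0.667  -0.1197  0.1699] w 0.0385 turn [-0.003 -0.     0.001] j [ 0.06  0.58  0.11  1.54 -0.07  1.03  0.29]
shift cm [-0.05  0.19 12.69]
```

```bash
python3 -m crank '[[[0,0.1,2],[0,0,0],0],[[0,0,3],[0,0,0],0],[[0,0,3],[0,0,0],0],[[0,0,2],[0,0,0],0],[[0,0,1],[0,0,0],0],[[0,0,1],[0,0,0],0],[[0,0,0.4],[0,0,0],0],[[0,0,0],[0,0,0],0]]';python3 -m crank '[[[0,0,0.1],[0,0,0],0],[[0,0,0.1],[0,0,0],0],[[0,0,0.1],[0,0,0],0],[[0,0,0.1],[0,0,0],0],[[0,0,0],[0,0,0],0],[[0,0,0],[0,0,0],0]]'
```

```text
clock: 30.4
tcp_pos: [0.6694, -0.1195, 0.0479]
orientation: [3.141, 0.0, 1.671]
wrist_force: [0.3, 1.1, -1.5]
width: 0.0382
gripper_force: 60.8
clock: 31.0
tcp_pos: [0.6694, -0.1193, 0.0438]
orientation: [-3.142, -0.0, 1.672]
wrist_force: [0.8, -0.7, -1.0]
width: 0.0385
gripper_force: 60.8
```

```bash
python3 -m crank '[[[0,0,0.1],[0,0,0],0],[[0,0,0.05],[0,0,0],0],[[0,0,0],[0,0,0],0],[[0,0,0],[0,0,0],0]]'
```

```text
clock: 31.4
tcp_pos: [0.6695, -0.1193, 0.043]
orientation: [3.141, -0.0, 1.672]
wrist_force: [-3.0, 1.2, 5.9]
width: 0.038
gripper_force: 61.4
```

Contact. Release, rise, retreat to the side and look.

```bash
python3 -m crank '[[[0,0,0],[0,0,0],0.7],[[0,0,0],[0,0,0],1],[[0,0,0],[0,0,0],1],[[0,0,0],[0,0,0],1],[[0,0,0],[0,0,0],1],[[0,0,0],[0,0,0],1]]';python3 -m crank '[[[0,0,-2],[0,0,0],1],[[0,0,-3],[0,0,0],1],[[0,0,-4],[0,0,0],1],[[0,0,-4],[0,0,0],1],[[0,0,-4],[0,0,0],1],[[0,0,0],[0,0,0],1]]';python3 -m crank '[[[-3,-1.5,0],[0,0,0],1],[[-3,-1.5,0],[0,0,0],1],[[-3,-1.5,0],[0,0,0],1],[[-3,-1.5,0],[0,0,0],1],[[-3,-1.5,0],[0,0,0],1],[[-3,-1.5,0],[0,0,0],1],[[0,0,0],[0,0,0],1],[[0,0,0],[0,0,0],1]]'
python3 - <<'E'
from plant import ctrl
from h import *
f=ctrl.grab_frame("top");g=ctrl.grab_frame("scene")
cv2.imwrite("pics/end.png",np.hstack([cv2.resize(f["color"][90:270,90:410],(400,225)),cv2.resize(g["color"][100:280,140:380],(400,300))[:225]])[:,:,::-1])
for c in HUE:
    for b in blobs(f,c,amin=80):
        z=plane(f,b[0],.093)
        if .4<z[0]<.75: print(c,b[0].round(1),b[1][4],plane(f,b[0],.083).round(4),z.round(4))
E
```

```text
clock: 32.0
tcp_pos: [0.6694, -0.1193, 0.0422]
orientation: [-3.142, -0.0, 1.672]
wrist_force: [0.2, 0.8, 0.5]
width: 0.0857
gripper_force: 0.0
clock: 32.6
tcp_pos: [0.6736, -0.1202, 0.22]
orientation: [3.13, 0.003, 1.672]
wrist_force: [0.7, 0.0, -0.0]
width: 0.0851
gripper_force: 0.0
clock: 33.4
tcp_pos: [0.5971, -0.3088, 0.2119]
orientation: [-3.141, -0.0, 1.669]
wrist_force: [0.4, 1.0, 0.3]
width: 0.0856
gripper_force: 0.0
red [263.7 147.2] 911 [ 0.6405 -0.038   0.083 ] [ 0.6373 -0.0373  0.093 ]
red [329.2 210.2] 199 [ 0.511  -0.1583  0.083 ] [ 0.5097 -0.1559  0.093 ]
yellow [228.2 151.6] 926 [0.6334 0.0327 0.083 ] [0.6302 0.0323 0.093 ]
blue [191.5 156.3] 831 [0.6256 0.1052 0.083 ] [0.6226 0.1037 0.093 ]
blue [206.1 244.3] 187 [0.4534 0.0775 0.083 ] [0.4529 0.0764 0.093 ]
green [299.5 143.1] 646 [ 0.647  -0.1096  0.083 ] [ 0.6437 -0.1079  0.093 ]
```

View pics/end.png

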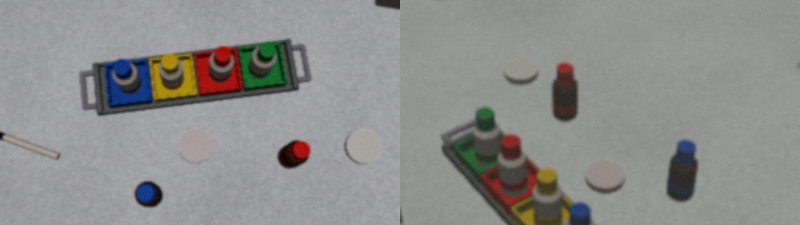

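All four bottles stand in their own cups, and the ambers haven't moved (under 1 mm). Handing in.

```bash
python3 -c "
from plant import ctrl
print(ctrl.job_done())"
```

```text
the job is handed in; nothing more can be done
None
```

All four white bottles stand upright in the cups of their own cap colours, both amber bottles are where they started, and I handed the job in after about 33 s of the 96 s allowed; no verdict was returned.

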